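# Stack a modular hydraulic valve on its manifold

### The job

Build up the hydraulic valve stack on the manifold block: first the pressure reducing module, on it the twin throttle module, then the twin check module, and the directional valve on top, each set squarely on the one below so that the bodies line up lengthwise and sideways. The reducer's black knob and the valve's solenoid must both point to the manifold's end with the two pipe connectors. Keep the valves upright at all times, leave the seal tray, the gauge and the oil can where they are, and let go of everything at the end.

Things in the scene. Friction and masses are not known exactly. Their poses are not given: they have to be found in the camera images.
- manifold: The target: aluminium block 104 x 76 mm on a dark steel foot 130 x 96 x 8 mm, fixed; its flat top with ports is 50 mm above the bench. Two steel pipe connectors with black caps stick out of its +x end, to 89 mm from the origin. Origin: centre of the foot's underside, on the bench, right below the centre of the port pattern; +x lengthwise to the connectors, z up.
- reducer: Pressure reducing module: dark steel body 72 x 46 mm, 40 mm high, ports on its flat bright top. At +x a steel cartridge and a long black knob, 29 mm thick, reaching 94 mm from the origin; at -x only a 4 mm plug. Origin: centre of the body's flat underside; +x lengthwise to the knob, +y across the 46 mm width (grasp across it from above), z up. Stands upright and loose, under 1 kg.
- throttle: Twin throttle module: dark steel body 72 x 46 mm, 40 mm high, ports on its flat bright top. A thin steel adjusting screw, 11 mm thick, sticks out of a hexagon at both ends alike, to 68 mm from the origin. May go either way round. Origin: centre of the body's flat underside; +x lengthwise, +y across the 46 mm width (grasp across it from above), z up. Stands upright and loose, under 1 kg.
- check: Twin check module: dark steel body 72 x 46 mm, 35 mm high, ports on its flat bright top. A flat dark hexagon plug, 30 mm wide, only 8 mm long, at both ends alike. May go either way round. Origin: centre of the body's flat underside; +x lengthwise, +y across the 46 mm width (grasp across it from above), z up. Stands upright and loose, under 1 kg.
- valve: Directional valve: grey body 66 x 46 mm, 46 mm high. At +x a black solenoid 50 x 40 x 40 mm, reaching 101 mm from the origin, a grey plug on it up to 66 mm high; at -x a steel cap to 51 mm. Centre of mass about 17 mm to +x. Origin: centre of the body's flat underside; +x lengthwise to the solenoid, +y across the 46 mm width (grasp across it from above), z up. Stands upright and loose, under 1 kg.
- reducer_knob (a point): The outer end of the reducer's black knob, on its axis: 94 mm along the reducer's +x from its origin, 20 mm above its underside.
- valve_coil (a point): The outer end of the valve's solenoid, on its axis: 101 mm along the valve's +x from its origin, 24 mm above its underside.
- seal_tray: Bystander, to be left alone: grey two-part tray with O-rings and screws, 85 x 120 mm, 22 mm high; origin at the centre of its underside, its 120 mm side along y.
- gauge: Bystander, to be left alone: round steel pressure gauge of 63 mm diameter and 26 mm height lying face up, its brass stem to its -x, 62 mm long from the centre; origin at the centre of its underside.
- oil_can: Bystander, to be left alone: steel oil can, 64 mm in diameter, 115 mm high, with a thin spout up to 168 mm; origin at the centre of its underside.

How it is judged:
At the end, for the whole second after the job is handed in: Reducer, throttle, check and valve stacked upward on the manifold: each origin within 8 mm in plan of the one below, within 4 mm of its top, within 0.14 rad of the manifold's x axis, upright to 0.06 rad, still, released; knob and solenoid ends over 50 mm towards the manifold's +x end (horizontal distance between reducer and manifold below 0.008 m and z of reducer in the frame of manifold between 0.046 and 0.054 m and angle between the x axis of each of reducer, throttle, check, valve and the x axis of manifold, either way round below 0.14 rad and angle between each of reducer, throttle, check, valve's own z axis and vertical below 0.06 rad and linear speed of each of reducer, throttle, check, valve below 0.02 m/s and contact force between the fingers and reducer below 0.2 N and horizontal distance between throttle and reducer below 0.008 m and z of throttle in the frame of reducer between 0.036 and 0.044 m and contact force between the fingers and throttle below 0.2 N and horizontal distance between check and throttle below 0.008 m and z of check in the frame of throttle between 0.036 and 0.044 m and contact force between the fingers and check below 0.2 N and horizontal distance between valve and check below 0.008 m and z of valve in the frame of check between 0.031 and 0.039 m and contact force between the fingers and valve below 0.2 N and x of each of reducer_knob, valve_coil in the frame of manifold above 0.05 m); the robot touches nothing.
It fails at once if a valve or module is tipped by more than 0.5 rad (29 degrees) (angle between any of reducer, throttle, check, valve's own z axis and vertical above 0.5 rad).
It fails at once if the seal tray, the gauge or the oil can is moved by more than 30 mm (distance of any of seal_tray, gauge, oil_can from where it was at the start of the episode above 0.03 m).
It also fails if it takes over 112 s, if anything falls off the work surface, if the arm or the gripper's body presses on something with over 40 N, if the wrist force passes 120 N, or if a joint passes its speed limit or range.

### The arm

A 6-joint arm with a two-finger parallel gripper is mounted at the origin on the work surface. World frame = base frame: x ahead of the robot, y to its left, z up, the work surface at z = 0. Lengths are in m, angles in rad, forces in N, time in s.
With the tool pointing down it reaches from about 0.325 to 0.85 m from the base axis. Payload 15.5 kg.
Tool frame: the origin (TCP) lies midway between the tips of the shut fingers; the grasp point (between the pads) lies 19 mm behind it; z points along the fingers, x is the direction in which the jaws open and shut, and the axes are right-handed (so a half turn about z gives the same grasp; the last joint's range is limited). The gripper opens to 91 mm and grips with 3 to 60 N. Pads are 32 mm wide; open, the fingers measure 118 mm over their backs; the gripper's body (76 mm by 178 mm) begins 60 mm behind the grasp point.
Start: joints at [1.014, 0.494, 1.345, -0, 1.302, -0.096], TCP at [0.278, 0.56, 0.214] pointing down, gripper open.
Joint ranges: [-2.91, 2.91], [-0.82, 2.16], [0.22, 2.67], [-1.22, 4.37], [0.12, 2.79], [-3.08, 3.08]. Speed limits (rad/s): [1.89, 1.89, 2.57, 3.01, 3.01, 3.01].

### API

Orientations are given as a unit quaternion [x, y, z, w].
In Python, from cell import robot, camera gives the robot as it stands. The module is installed in compiled form; this text tells all that it offers.
- The arm moves only by the tool jog_arm, never from a script. Its arguments are lists of equal length, an entry for each row: "hand": the opening, from 0 (shut) to 1 (fully open); "delta_pos": the shift along the tool's x, y, z in cm, a list of three; "turn": the turn about the tool's z in degrees. A call has 1 to 12 rows; each row shifts and turns the commanded pose from where the row before left it, along the tool's axes as they then stand; what a row does not reach is not made up. A row lasts 1/10 s, in which the tool goes at most 50 mm and 8.59 degrees, less where a joint would pass 70% of its speed; a pose out of reach is approached as far as the arm can. A call with a gripper value outside its range is refused whole. The fingers move at their own pace and stop on an object; the grip force is fixed at half the most. Time passes only in rows, so rows that do not move let the fingers close. It gives the time, the measured TCP pose, the force and the opening at its end, in the units of the state.
- robot.sense(): the state, without advancing time (a new reading comes with each control period).
- camera(name): name is "side" or "top" or "wrist"; returns a dict with "pixels" (420x560x3 uint8, red, green, blue), "K" (3x3 intrinsics, pixels), "extrinsics" (4x4, takes a point from camera to world coordinates). Camera axes: x right, y down, z forward; pixel columns grow to the right and rows downward; lengths in m; the calibration is good to about 2 mm. A picture is of the moment at which its call begins. There is no depth.
- robot.hand_in(): hands the job in, once; it reports no verdict.
The state is a dict: "time_s": time; "joints": joint angles; "joint_vel": joint speeds; "joint_torque": joint torques, N m; "tool_pos": TCP position; "tool_rot": TCP orientation; "wrist_force": force on the tool from outside, world axes, zero at the start; "torque": the same for the moment, N m; "gripper_width": opening from 0.0 (shut) to 1.0 (fully open).
Only numpy, scipy, OpenCV 4.12 (cv2) and the standard library are available. Lean on these libraries where they do the work, as an engineer would, in place of code of your own. Each camera call takes 0.05 s, during which the arm holds its last target. There are 200 camera calls.

## Working session

There is one attempt and no reset: what is moved stays moved. The work goes in short steps, Python scripts to look and compute and a tool call to move; the robot and the scene stay as the last step left them, time stands still between calls to the robot, and variables do not carry over. Pictures are saved under pics/ and viewed, about 12 in all and at most 16, crops included, and the job is handed in when it is done.

Besides the shell and the picture viewer there is one more tool, called after ">>>" by a JSON object that holds its "name" and its "arguments". jog_arm: Moves the arm, as the interface text tells. Its arguments: {"type":"object","properties":{"hand":{"type":"array"},"delta_pos":{"type":"array"},"turn":{"type":"array"}},"required":["hand","delta_pos","turn"]}

```bash
mkdir -p pics; python3 - <<'E'
from cell import robot,camera
import cv2,numpy as np
np.set_printoptions(precision=4,suppress=True)
for n in("top","side"):
    c=camera(n);cv2.imwrite(f"pics/{n}0.png",c["pixels"][:,:,::-1]);print(n,c["K"],c["extrinsics"])
    np.savez(f"{n}0.npz",**c)
s=robot.sense();print(s)
E
```

```text
top [[442.6888   0.     276.252 ]
 [  0.     442.6888 205.8072]
 [  0.       0.       1.    ]] [[-0.0211 -0.9969  0.0758  0.4969]
 [-0.9998  0.0208 -0.0048  0.0134]
 [ 0.0032 -0.0759 -0.9971  1.0884]
 [ 0.      0.      0.      1.    ]]
side [[534.2078   0.     281.4274]
 [  0.     534.2078 202.79  ]
 [  0.       0.       1.    ]] [[ 0.9944 -0.0707  0.0782  0.4855]
 [-0.1043 -0.7696  0.63   -0.7544]
 [ 0.0156 -0.6346 -0.7726  0.9673]
 [ 0.      0.      0.      1.    ]]
{'time_s': 0.1, 'joints': array([ 1.0135,  0.4941,  1.3461,  0.    ,  1.3025, -0.0955]), 'joint_vel': array([ 0.    , -0.0014, -0.0021,  0.0002, -0.0005,  0.0016]), 'joint_torque': array([  0.0026, -88.0242, -38.2554,   0.0711,   0.048 ,  -0.0001]), 'tool_pos': array([0.2783, 0.5592, 0.2134]), 'tool_rot': array([ 0.8502,  0.5265, -0.0005,  0.0002]), 'wrist_force': array([0.2778, 0.7334, 0.0036]), 'torque': array([-0.0122, -0.0051,  0.0107]), 'gripper_width': 0.9968608917958821}
```

View pics/top0.png

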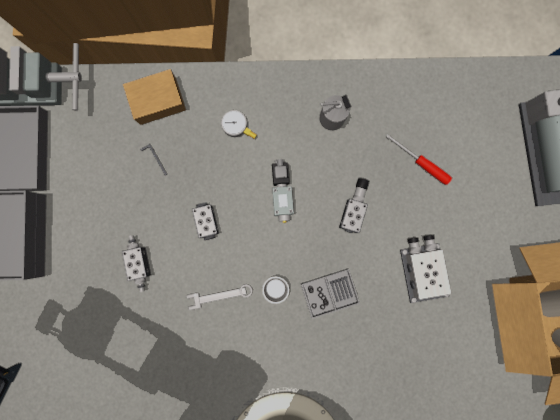

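View pics/side0.png

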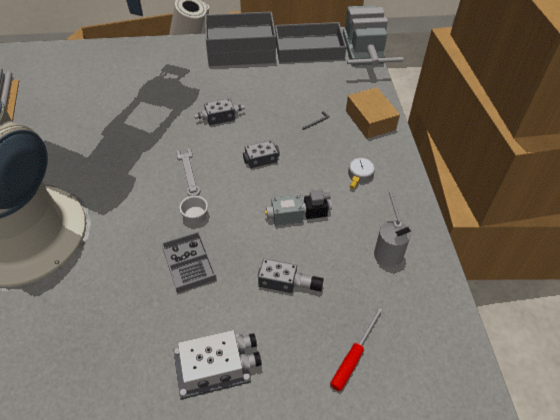

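The top view shows the throttle at about (135,265), check (205,221), valve (283,195), reducer (354,213) and manifold (428,275). All the connectors point up in the image, which is world +x. The side view agrees. Next I'll measure the bright top faces.

```bash
cat > h.py <<'E'
import cv2,numpy as np
np.set_printoptions(precision=4,suppress=True)
def ray(c,uv,z):
    "pixels (n,2) onto the plane at height z"
    E=c["extrinsics"];uv=np.atleast_2d(np.asarray(uv,float))
    d=np.c_[uv,np.ones(len(uv))]@np.linalg.inv(c["K"]).T@E[:3,:3].T
    t=(z-E[2,3])/d[:,2:]
    return (E[:3,3]+t*d)[:,:2]
def blob(mask,seed_box):
    x0,y0,x1,y1=seed_box;m=np.zeros_like(mask);m[y0:y1,x0:x1]=mask[y0:y1,x0:x1]
    cs,_=cv2.findContours(m,cv2.RETR_EXTERNAL,cv2.CHAIN_APPROX_NONE)
    return max(cs,key=cv2.contourArea)[:,0,:]
def rect(c,cnt,z):
    p=ray(c,cnt,z);(cx,cy),(w,h),a=cv2.minAreaRect((p*1000).astype(np.float32))
    if w<h:w,h,a=h,w,a+90
    return np.array([cx/1000,cy/1000,w,h,(a+90)%180-90])
E
python3 - <<'E'
from h import *
B={"top":dict(reducer=(335,185,375,240,.04),throttle=(115,235,160,295,.04),check=(188,198,222,245,.035),valve=(268,180,298,225,.046),manifold=(398,235,460,305,.05)),
"side":dict(reducer=(250,255,310,300,.04),throttle=(195,92,245,128,.04),check=(240,135,282,170,.035),valve=(262,190,335,230,.046),manifold=(165,325,265,395,.05))}
for n in B:
    c=dict(np.load(n+"0.npz"));im=c["pixels"];g=im.min(2)
    for k,(a,b,d,e,z) in B[n].items():
        m=(g>165).astype(np.uint8)*255
        m=cv2.morphologyEx(m,cv2.MORPH_CLOSE,np.ones((5,5)))
        m=cv2.morphologyEx(m,cv2.MORPH_OPEN,np.ones((3,3)))
        try:print(n,k,rect(c,blob(m,(a,b,d,e)),z))
        except Exception as x:print(n,k,x)
im=np.load("top0.npz")["pixels"]
T=[cv2.resize(im[b-5:b+65,a-10:a+60],(390,290*390//290),interpolation=cv2.INTER_CUBIC)[:290] for a,b in[(400,235),(325,180),(255,160),(185,195)]]
cv2.imwrite("pics/crop.png",np.vstack([np.hstack(T[:2]),np.hstack(T[2:])])[:,:,::-1])
E
```

```text
top reducer [  0.5499  -0.1757  65.534   39.6872 -17.7679]
top throttle [ 0.4478  0.3463 66.4289 39.8782 11.424 ]
top check [ 0.545   0.1807 67.263  41.0686 11.6335]
top valve [ 0.5885 -0.0067 30.8579 21.2885 -1.2262]
top manifold [  0.4096  -0.3475 103.2524  74.3644   8.5914]
side reducer max() iterable argument is empty
side throttle max() iterable argument is empty
side check max() iterable argument is empty
side valve [ 0.5911 -0.0049 27.0153 17.3252 -5.2583]
side manifold [  0.4104  -0.3463 110.2969  74.866    8.6371]
```

View pics/crop.png

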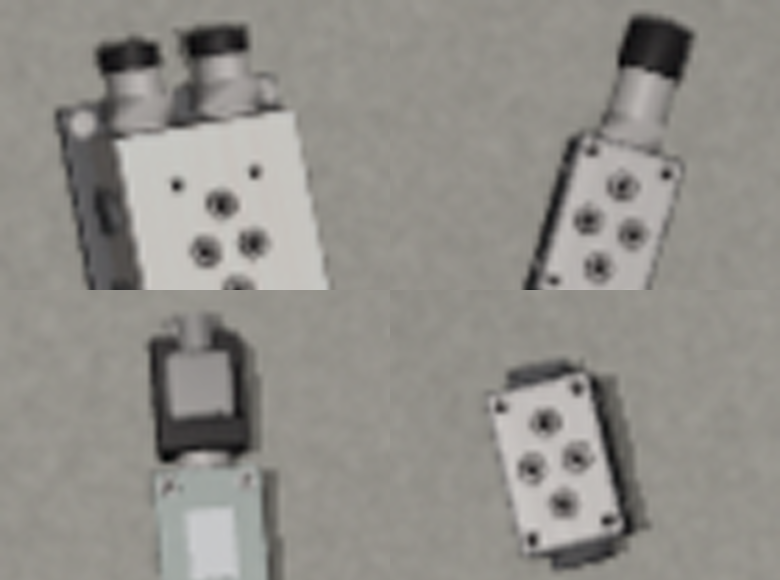

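The crops show all the body outlines clearly, with the connectors and knob pointing to +x. Next I'll get the valve's axis from its body mask and write a row planner.

```bash
cat >> h.py <<'E'
def state(r):
    s=r.sense();from scipy.spatial.transform import Rotation as R
    M=R.from_quat(s["tool_rot"]).as_matrix();return s["tool_pos"],M,np.degrees(np.arctan2(M[1,0],M[0,0])),s
def plan(r,goal,yaw,n):
    "n equal rows to world goal, tool-x yaw (deg)"
    p,M,y,s=state(r);d=(np.asarray(goal)-p)*100/n;t=-((yaw-y+180)%360-180)/n
    print("t",round(s["time_s"],1),"at",p,"yaw",round(y,2),"w",round(s["gripper_width"],3),"F",s["wrist_force"])
    print("turn",round(t,2),"rows",[[round(float(v),2) for v in Rz(-t*i)@M.T@d] for i in range(n)] )
def Rz(a):
    # tool turned by -a about its z: shift expressed in later tool axes
    a=np.radians(a);return np.array([[np.cos(a),-np.sin(a),0],[np.sin(a),np.cos(a),0],[0,0,1]])
E
python3 - <<'E'
from h import *
from cell import robot
c=dict(np.load("top0.npz"));im=c["pixels"].astype(int)
m=((im[:,:,1]-im[:,:,0])>4).astype(np.uint8)*255
m[:, :265]=0;m[:,300:]=0;m[:180]=0;m[228:]=0
cnt=blob(m,(265,180,300,228));print("valve body",rect(c,cnt,.046),cnt.min(0),cnt.max(0))
d=(im.max(2)<60).astype(np.uint8)*255
cn=blob(d,(265,150,300,192));print("coil",rect(c,cn,.044),cn.min(0),cn.max(0))
plan(robot,[.55,-.176,.15],72.2,22)
E
```

```text
valve body [ 0.5885 -0.0068 63.7138 44.4427  3.0203] [273 187] [292 214]
coil [ 0.6523 -0.0032 51.0258 38.7756  3.5542] [272 163] [289 185]
t 0.1 at [0.2783 0.5592 0.2134] yaw 63.54 w 0.997 F [0.2778 0.7334 0.0036]
turn -0.39 rows [[-2.44, 2.59, 0.29], [-2.46, 2.58, 0.29], [-2.48, 2.56, 0.29], [-2.49, 2.54, 0.29], [-2.51, 2.53, 0.29], [-2.53, 2.51, 0.29], [-2.55, 2.49, 0.29], [-2.56, 2.47, 0.29], [-2.58, 2.46, 0.29], [-2.6, 2.44, 0.29], [-2.61, 2.42, 0.29], [-2.63, 2.4, 0.29], [-2.65, 2.38, 0.29], [-2.66, 2.37, 0.29], [-2.68, 2.35, 0.29], [-2.7, 2.33, 0.29], [-2.71, 2.31, 0.29], [-2.73, 2.29, 0.29], [-2.74, 2.27, 0.29], [-2.76, 2.26, 0.29], [-2.77, 2.24, 0.29], [-2.79, 2.22, 0.29]]
```

>>> {"name": "jog_arm", "arguments": {"hand": [1, 1, 1, 1, 1, 1, 1, 1, 1, 1, 1, 1], "delta_pos": [[-2.44, 2.59, 0.29], [-2.44, 2.59, 0.29], [-2.44, 2.59, 0.29], [-2.44, 2.59, 0.29], [-2.44, 2.59, 0.29], [-2.44, 2.59, 0.29], [-2.44, 2.59, 0.29], [-2.44, 2.59, 0.29], [-2.44, 2.59, 0.29], [-2.44, 2.59, 0.29], [-2.44, 2.59, 0.29], [-2.44, 2.59, 0.29]], "turn": [0, 0, 0, 0, 0, 0, 0, 0, 0, 0, 0, 0]}}

```text
time_s: 1.3
tool_pos: [0.4264, 0.1575, 0.1789]
tool_rot: [0.85, 0.527, -0.0, -0.0]
wrist_force: [0.2, 0.5, -0.3]
gripper_width: 1.003
```

>>> {"name": "jog_arm", "arguments": {"hand": [1, 1, 1, 1, 1, 1, 1, 1, 1, 1, 1, 1], "delta_pos": [[-2.44, 2.59, 0.29], [-2.44, 2.59, 0.29], [-2.44, 2.59, 0.29], [-2.44, 2.59, 0.29], [-2.44, 2.59, 0.29], [-2.44, 2.59, 0.29], [-2.44, 2.59, 0.29], [-2.44, 2.59, 0.29], [-2.44, 2.59, 0.29], [-2.44, 2.59, 0.29], [0, 0, 0], [0, 0, 0]], "turn": [0, 0, 0, 0, 0, 0, 0, 0, 0, 0, -4.35, -4.35]}}

```text
time_s: 2.5
tool_pos: [0.5493, -0.1759, 0.1495]
tool_rot: [0.807, 0.59, -0.0, -0.0]
wrist_force: [-0.3, 0.2, -0.2]
gripper_width: 0.998
```

```bash
python3 - <<'E'
from h import *
from cell import robot,camera
c=camera("wrist");cv2.imwrite("pics/w1.png",c["pixels"][:,:,::-1]);np.savez("w1.npz",**c);print(c["K"],c["extrinsics"])
plan(robot,[.55,-.176,.012],72.2,6)
E
```

```text
[[355.4959   0.     270.5735]
 [  0.     355.4959 205.6721]
 [  0.       0.       1.    ]] [[ 0.3044  0.9213  0.242   0.4819]
 [ 0.9526 -0.2943 -0.0776 -0.1551]
 [-0.0003  0.2541 -0.9672  0.3205]
 [ 0.      0.      0.      1.    ]]
t 2.5 at [ 0.5492 -0.1754  0.1496] yaw 72.65 w 1.002 F [0.0479 1.0355 0.1408]
turn 0.07 rows [[-0.01, 0.02, 2.29], [-0.01, 0.02, 2.29], [-0.01, 0.02, 2.29], [-0.01, 0.02, 2.29], [-0.01, 0.02, 2.29], [-0.0, 0.02, 2.29]]
```

View pics/w1.png

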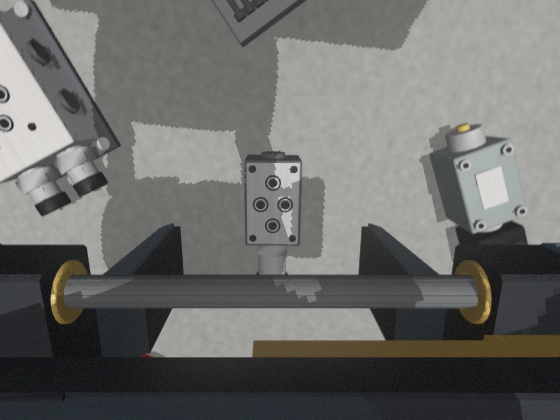

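The wrist view shows the reducer between the open fingers, with its top-face corners at about (246,161), (300,160), (300,245) and (246,245). I'll check this against the top-view estimate.

```bash
python3 - <<'E'
from h import *
c=dict(np.load("w1.npz"))
p=ray(c,[(246,161),(300,160),(300,245),(246,245)],.04);print(p,p.mean(0))
v=(p[3]+p[2]-p[0]-p[1]);print(np.degrees(np.arctan2(v[1],v[0])),np.linalg.norm(v)/2,np.linalg.norm(p[1]-p[0]))
E
```

```text
[[ 0.5114 -0.1849]
 [ 0.5236 -0.1441]
 [ 0.5921 -0.1644]
 [ 0.5783 -0.2076]] [ 0.5514 -0.1753]
-17.615272290295493 0.07103095229547826 0.04263193221694789
```

The two agree to 1.5 mm, so I'll descend and grip.

>>> {"name": "jog_arm", "arguments": {"hand": [1, 1, 1, 1, 1, 1, 1, 1, 0, 0, 0, 0], "delta_pos": [[0, -0.1, 2.5], [0, 0, 2.5], [0, 0, 2.5], [0, 0, 2.5], [0, 0, 2.0], [0, 0, 1.2], [0, 0, 0.5], [0, 0, 0], [0, 0, 0], [0, 0, 0], [0, 0, 0], [0, 0, 0]], "turn": [0.3, 0, 0, 0, 0, 0, 0, 0, 0, 0, 0, 0]}}

```text
time_s: 3.75
tool_pos: [0.5487, -0.1747, 0.0135]
tool_rot: [0.809, 0.587, 0.0, 0.0]
wrist_force: [-0.1, 0.0, -0.5]
gripper_width: 0.678
```

>>> {"name": "jog_arm", "arguments": {"hand": [0, 0, 0, 0, 0, 0, 0, 0, 0, 0, 0, 0], "delta_pos": [[0, 0, 0], [0, 0, 0], [0, 0, -0.5], [0, 0, -1], [0, 0, -1.5], [0, 0, -2], [0, 0, -2], [0, 0, -2], [0, 0, -2], [0, 0, -1], [0, 0, 0], [0, 0, 0]], "turn": [0, 0, 0, 0, 0, 0, 0, 0, 0, 0, 0, 0]}}

```text
time_s: 4.95
tool_pos: [0.5481, -0.1745, 0.1327]
tool_rot: [0.809, 0.587, -0.0, -0.0]
wrist_force: [-0.0, 0.7, -4.5]
gripper_width: 0.501
```

```bash
python3 - <<'E'
from h import *
from cell import robot,camera
c=camera("wrist");cv2.imwrite("pics/w2.png",c["pixels"][:,:,::-1]);np.savez("w2.npz",**c)
plan(robot,[.41,-.347,.13],98.6,8)
E
```

```text
t 5.0 at [ 0.5479 -0.1744  0.1323] yaw 71.94 w 0.501 F [-0.8351  0.6617 -6.0878]
turn -3.33 rows [[-2.59, -0.97, 0.03], [-2.53, -1.12, 0.03], [-2.46, -1.26, 0.03], [-2.38, -1.4, 0.03], [-2.29, -1.54, 0.03], [-2.2, -1.67, 0.03], [-2.1, -1.8, 0.03], [-1.99, -1.91, 0.03]]
```

View pics/w2.png

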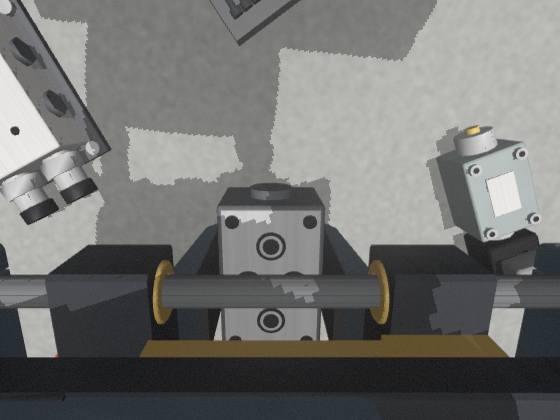

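The reducer is gripped squarely and hangs level. The back edge of its top face is at row ~208. I'll work out where the body sits relative to the TCP.

```bash
cat >> h.py <<'E'
def held(c,M,tcp,uv,z,half=.036):
    "mean of back-edge pixels -> offset of the body's centre from the TCP in (back axis=-tool y?, tool x)"
    p=ray(c,uv,z).mean(0)-tcp[:2];return p@M[:2,:2]*1000
E
python3 - <<'E'
from h import *
from cell import robot
p,M,y,s=state(robot);c=dict(np.load("w2.npz"))
print("back edge mm in tool x,y",held(c,M,p,[(220,209),(323,209)],p[2]-.0132+.04),M)
plan(robot,[.408,-.3475,.13],98.6,8)
E
```

```text
back edge mm in tool x,y [ -0.2735 -30.9969] [[ 0.31    0.9507 -0.0012]
 [ 0.9507 -0.31    0.0005]
 [ 0.0001 -0.0013 -1.    ]]
t 5.0 at [ 0.5479 -0.1744  0.1323] yaw 71.94 w 0.501 F [-0.8351  0.6617 -6.0878]
turn -3.33 rows [[-2.6, -0.99, 0.03], [-2.54, -1.14, 0.03], [-2.47, -1.29, 0.03], [-2.39, -1.43, 0.03], [-2.3, -1.56, 0.03], [-2.21, -1.7, 0.03], [-2.1, -1.82, 0.03], [-1.99, -1.94, 0.03]]
```

>>> {"name": "jog_arm", "arguments": {"hand": [0, 0, 0, 0, 0, 0, 0, 0, 0, 0, 0, 0], "delta_pos": [[-2.59, -0.97, 0.03], [-2.53, -1.12, 0.03], [-2.46, -1.26, 0.03], [-2.38, -1.4, 0.03], [-2.29, -1.54, 0.03], [-2.2, -1.67, 0.03], [-2.1, -1.8, 0.03], [-1.99, -1.91, 0.03], [0, 0, 0], [0, 0, 0], [0, 0, 0], [0, 0, 0]], "turn": [-3.33, -3.33, -3.33, -3.33, -3.33, -3.33, -3.33, -3.33, 0, 0, 0, 0]}}

```text
time_s: 6.2
tool_pos: [0.4109, -0.3466, 0.1304]
tool_rot: [0.652, 0.758, 0.0, -0.0]
wrist_force: [-0.1, 0.6, -4.7]
gripper_width: 0.506
```

```bash
python3 - <<'E'
from h import *
from cell import robot,camera
c=camera("wrist");cv2.imwrite("pics/w3.png",c["pixels"][:,:,::-1]);np.savez("w3.npz",**c)
plan(robot,[.408,-.3475,.063],98.6,1)
E
```

```text
t 6.2 at [ 0.4109 -0.3467  0.1305] yaw 98.62 w 0.501 F [ 0.0925 -0.0863 -5.403 ]
turn 0.02 rows [[-0.04, -0.3, 6.75]]
```

View pics/w3.png

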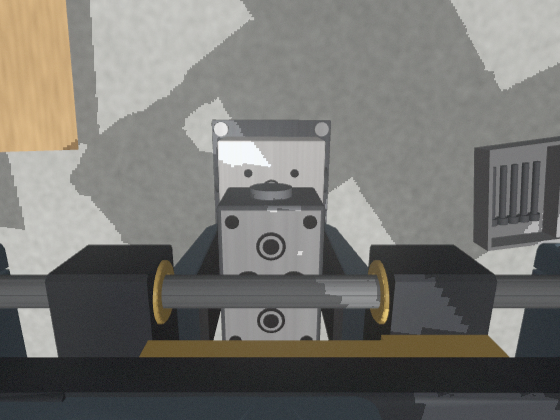

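The wrist view shows the reducer above the manifold. The manifold's back top edge is at row ~139 (columns 218–327), and the reducer's back edge is at row 209. I'll compare the two within this one image.

```bash
python3 - <<'E'
from h import *
from cell import robot
p,M,y,s=state(robot);c=dict(np.load("w3.npz"))
print("body",held(c,M,p,[(220,209),(322,209)],p[2]-.0132+.04),"manifold",held(c,M,p,[(218,139.5),(327,139.5)],.05))
im=c["pixels"].astype(int)
for col in(235,310):print(col,im[128:146,col].mean(1).astype(int),im[200:216,col].mean(1).astype(int))
print(im[145,205:230].mean(1).astype(int),im[145,318:340].mean(1).astype(int))
E
```

```text
body [ -0.7682 -31.6989] manifold [  0.4296 -52.5927]
235 [144 143 142 143 145 144 145 144 136 127 127 131 158 224 245 248 248 247] [ 73  75  72  71  74  75  88  93  94  91 120 149 153 153 154 152]
310 [ 96  98  96  97  97  98  94  96 101 116 119 121 127 167 180 185 186 186] [ 74  74  71  71  72  76  86  92  95  95 125 155 159 160 161 104]
[192 192 191 190 192 189 189 163 138 139 142 142 144 229 247 247 248 248
 247 247 248 248 247 248 248] [184 184 180 183 185 187 171 107 101  98  96  91 133 137 136 135 134 136
 135 135 134 133]
```

Combining the estimates, a shift of -4 mm lengthwise is needed. I'll lower it now.

>>> {"name": "jog_arm", "arguments": {"hand": [0, 0, 0, 0, 0, 0, 0, 0, 0, 0, 0], "delta_pos": [[0.03, -0.4, 0], [0, 0, 1.2], [0, 0, 1.2], [0, 0, 1.2], [0, 0, 1.0], [0, 0, 0.8], [0, 0, 0.6], [0, 0, 0.3], [0, 0, 0.2], [0, 0, 0.1], [0, 0, 0]], "turn": [0, 0, 0, 0, 0, 0, 0, 0, 0, 0, 0]}}

```text
time_s: 7.35
tool_pos: [0.4067, -0.3478, 0.0649]
tool_rot: [0.652, 0.758, -0.0, 0.0]
wrist_force: [-0.3, -0.5, -4.7]
gripper_width: 0.501
```

>>> {"name": "jog_arm", "arguments": {"hand": [0, 0, 0, 0, 0], "delta_pos": [[0, 0, 0.1], [0, 0, 0.1], [0, 0, 0.05], [0, 0, 0], [0, 0, 0]], "turn": [0, 0, 0, 0, 0]}}

```text
time_s: 7.85
tool_pos: [0.4067, -0.3478, 0.0632]
tool_rot: [0.652, 0.758, -0.0, 0.0]
wrist_force: [-3.2, 2.7, 13.8]
gripper_width: 0.502
```

It's in contact. Now release and rise.

>>> {"name": "jog_arm", "arguments": {"hand": [1, 1, 1, 1, 1, 1, 1, 1, 1, 1, 1, 1], "delta_pos": [[0, 0, -0.05], [0, 0, 0], [0, 0, 0], [0, 0, 0], [0, 0, -1], [0, 0, -2], [0, 0, -2], [0, 0, -2], [0, 0, -2], [0, 0, -2], [0, 0, -2], [0, 0, 0]], "turn": [0, 0, 0, 0, 0, 0, 0, 0, 0, 0, 0, 0]}}

```text
time_s: 9.05
tool_pos: [0.4075, -0.3486, 0.1958]
tool_rot: [0.652, 0.758, -0.0, 0.002]
wrist_force: [0.1, 0.3, -0.5]
gripper_width: 0.999
```

```bash
python3 - <<'E'
from h import *
from cell import robot,camera
c=camera("wrist");cv2.imwrite("pics/w4.png",c["pixels"][:,:,::-1]);np.savez("w4.npz",**c)
plan(robot,[.4485,.3463,.15],98.6,22)
E
```

```text
t 9.1 at [ 0.407  -0.3481  0.1943] yaw 98.58 w 1.0 F [ 0.1946  0.9092 -0.403 ]
turn -0.0 rows [[3.09, 0.66, 0.2], [3.09, 0.66, 0.2], [3.09, 0.66, 0.2], [3.09, 0.66, 0.2], [3.09, 0.66, 0.2], [3.09, 0.66, 0.2], [3.09, 0.66, 0.2], [3.09, 0.66, 0.2], [3.09, 0.66, 0.2], [3.09, 0.66, 0.2], [3.09, 0.66, 0.2], [3.09, 0.66, 0.2], [3.09, 0.66, 0.2], [3.09, 0.66, 0.2], [3.09, 0.66, 0.2], [3.09, 0.66, 0.2], [3.09, 0.66, 0.2], [3.09, 0.66, 0.2], [3.09, 0.66, 0.2], [3.09, 0.66, 0.2], [3.09, 0.66, 0.2], [3.09, 0.66, 0.2]]
```

View pics/w4.png

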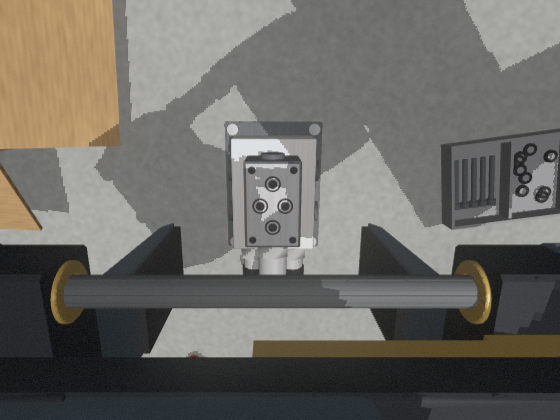

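The reducer sits on the manifold. Its top-face corners are at (246,161)–(300,246), and the manifold's top spans (231,138)–(316,248). Now to compute the offset.

```bash
python3 - <<'E'
from h import *
from cell import robot
p,M,y,s=state(robot);c=dict(np.load("w4.npz"));im=c["pixels"].astype(int)
for col in(240,308):print(col,130,im[130:146,col].mean(1).astype(int),238,im[238:256,col].mean(1).astype(int))
print("red col 256",154,im[152:168,256].mean(1).astype(int),238,im[238:252,284].mean(1).astype(int))
print("rows",im[200,222:252].mean(1).astype(int),im[200,294:326].mean(1).astype(int))
r=ray(c,[(246,161),(300,161),(300,245.5),(246,245.5)],.09);m=ray(c,[(231,138.5),(316,138.5),(314,248.5),(233,248.5)],.05)
for q in(r,m):print(q.mean(0),(q-p[:2])@M[:2,:2]*1000)
print("diff tool",(r.mean(0)-m.mean(0))@M[:2,:2]*1000)
E
```

```text
240 130 [124 121 122 124 123 106 104 106 140 205 222 225 224 223 223 224] 238 [159 159 158 157 160 156 158 157 159 159 148 165 168 168 168 166 159 129]
308 130 [ 78  80  80  78  78  89  97  99 106 148 159 160 161 159 160 161] 238 [214 221 220 222 221 221 221 221 220 222 200 173 168 169 172 172 172 170]
red col 256 154 [224 223 224 156  80  67  63  65  71  88 105 127 193 201 203 158] 238 [134 133 133 133 134 136 133 115  88 110 120 159 160 154]
rows [117 116 117 114 112  89  82  81  78  79 119 153 158 162 161 159 159 160
 158 159 160 159  94  81 106 130 130 134 134 137] [139 139 138 139 133  94  80 127 156 157 157 158 155 155 155 159 157 156
 156 155 133 122 124 124 123 130 169 170 171 170 167 166]
[ 0.4086 -0.3479] [[-21.1279 -33.5755]
 [ 20.9263 -33.5706]
 [ 22.3729  36.5991]
 [-22.4237  36.6405]]
[ 0.4106 -0.3471] [[-36.8677 -47.9105]
 [ 37.6889 -47.8828]
 [ 39.1053  55.2209]
 [-37.9879  55.2953]]
diff tool [-0.5477 -2.1573]
```

>>> {"name": "jog_arm", "arguments": {"hand": [1, 1, 1, 1, 1, 1, 1, 1, 1, 1, 1, 1], "delta_pos": [[3.09, 0.66, 0], [3.09, 0.66, 0], [3.09, 0.66, 0], [3.09, 0.66, 0], [3.09, 0.66, 0], [3.09, 0.66, 0], [3.09, 0.66, 0], [3.09, 0.66, 0], [3.09, 0.66, 0], [3.09, 0.66, 0], [3.09, 0.66, 0], [3.09, 0.66, 0]], "turn": [0, 0, 0, 0, 0, 0, 0, 0, 0, 0, 0, 0]}}

```text
time_s: 10.3
tool_pos: [0.429, 0.0321, 0.1924]
tool_rot: [0.652, 0.758, -0.0, -0.0]
wrist_force: [0.8, -0.3, -0.6]
gripper_width: 1.003
```

>>> {"name": "jog_arm", "arguments": {"hand": [1, 1, 1, 1, 1, 1, 1, 1, 1, 1, 1, 1], "delta_pos": [[3.09, 0.66, 0.4], [3.09, 0.66, 0.4], [3.09, 0.66, 0.4], [3.09, 0.66, 0.4], [3.09, 0.66, 0.4], [3.09, 0.66, 0.4], [3.09, 0.66, 0.4], [3.09, 0.66, 0.4], [3.09, 0.66, 0.4], [3.09, 0.66, 0.4], [0, 0, 0], [0, 0, 0]], "turn": [0, 0, 0, 0, 0, 0, 0, 0, 0, 0, -2.9, 0]}}

```text
time_s: 11.5
tool_pos: [0.448, 0.3466, 0.1519]
tool_rot: [0.632, 0.775, -0.001, -0.0]
wrist_force: [-0.0, -0.2, 0.4]
gripper_width: 0.998
```

```bash
python3 - <<'E'
from h import *
from cell import robot,camera
c=camera("wrist");cv2.imwrite("pics/w5.png",c["pixels"][:,:,::-1]);np.savez("w5.npz",**c)
plan(robot,[.4485,.3463,.012],101.4,1)
E
```

```text
t 11.6 at [0.4481 0.346  0.1521] yaw 101.46 w 1.001 F [ 0.042  -0.071  -0.7363]
turn 0.06 rows [[0.03, 0.06, 14.01]]
```

View pics/w5.png

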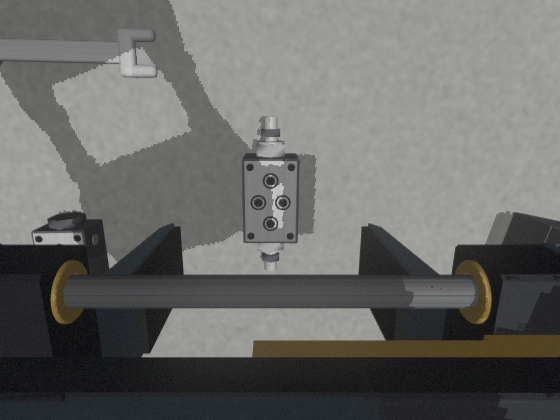

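The wrist view shows the throttle between the fingers, with its top face at (244,158)–(298,242). It's square to the jaws.

```bash
python3 - <<'E'
from h import *
from cell import robot
p,M,y,s=state(robot);c=dict(np.load("w5.npz"));im=c["pixels"].astype(int)
print("col250",154,im[152:166,252].mean(1).astype(int),236,im[236:248,285].mean(1).astype(int))
r=ray(c,[(244,157.5),(298,157.5),(298,242.5),(244,242.5)],.04)
print(r.mean(0),(r-p[:2])@M[:2,:2]*1000)
E
```

```text
col250 154 [106  68  54  54  55  54  55  68  73 117 124 123  89  56] 236 [125 127 123 123 124 107  77 147 155 157 156 158]
[0.4477 0.3457] [[-21.7527 -36.3176]
 [ 21.1426 -36.408 ]
 [ 22.6876  35.328 ]
 [-22.9689  35.4353]]
```

>>> {"name": "jog_arm", "arguments": {"hand": [1, 1, 1, 1, 1, 1, 1, 1, 0, 0, 0, 0], "delta_pos": [[0, 0, 2.5], [0, 0, 2.5], [0, 0, 2.5], [0, 0, 2.5], [0, 0, 2.0], [0, 0, 1.4], [0, 0, 0.5], [0, 0, 0], [0, 0, 0], [0, 0, 0], [0, 0, 0], [0, 0, 0]], "turn": [0, 0, 0, 0, 0, 0, 0, 0, 0, 0, 0, 0]}}

```text
time_s: 12.75
tool_pos: [0.4489, 0.3463, 0.0142]
tool_rot: [0.633, 0.774, 0.0, 0.0]
wrist_force: [0.7, 0.3, 0.0]
gripper_width: 0.681
```

>>> {"name": "jog_arm", "arguments": {"hand": [0, 0, 0, 0, 0, 0, 0, 0, 0, 0, 0, 0], "delta_pos": [[0, 0, 0], [0, 0, 0], [0, 0, 0], [0, 0, -1], [0, 0, -2], [0, 0, -2.5], [0, 0, -2.5], [0, 0, -2.5], [0, 0, -2.5], [0, 0, -2], [0, 0, -1], [0, 0, 0]], "turn": [0, 0, 0, 0, 0, 0, 0, 0, 0, 0, 0, 0]}}

```text
time_s: 13.95
tool_pos: [0.449, 0.3464, 0.1749]
tool_rot: [0.633, 0.774, 0.001, 0.0]
wrist_force: [-0.4, 0.5, -7.0]
gripper_width: 0.508
```

```bash
python3 - <<'E'
from h import *
from cell import robot,camera
c=camera("wrist");cv2.imwrite("pics/w6.png",c["pixels"][:,:,::-1]);np.savez("w6.npz",**c)
im=c["pixels"].astype(int)
print("back rows",200,im[200:216,[235,310]].mean(2).T.astype(int))
plan(robot,[.407,-.348,.17],101.4,23)
E
```

```text
back rows 200 [[ 76  80  84 131 138 139 138 137  98  58  45  51  48  48  51  55]
 [ 80  84  97 139 145 146 144 109  66  53  57  57  58  54  52  54]]
t 14.0 at [0.4486 0.3461 0.1737] yaw 101.48 w 0.502 F [ 0.0208  0.7244 -6.1632]
turn 0.0 rows [[-2.92, -0.78, 0.02], [-2.92, -0.78, 0.02], [-2.92, -0.78, 0.02], [-2.92, -0.78, 0.02], [-2.92, -0.78, 0.02], [-2.92, -0.78, 0.02], [-2.92, -0.78, 0.02], [-2.92, -0.78, 0.02], [-2.92, -0.78, 0.02], [-2.92, -0.78, 0.02], [-2.92, -0.78, 0.02], [-2.92, -0.78, 0.02], [-2.92, -0.78, 0.02], [-2.92, -0.78, 0.02], [-2.92, -0.78, 0.02], [-2.92, -0.78, 0.02], [-2.92, -0.78, 0.02], [-2.92, -0.77, 0.02], [-2.92, -0.77, 0.02], [-2.92, -0.77, 0.02], [-2.92, -0.77, 0.02], [-2.92, -0.77, 0.02], [-2.92, -0.77, 0.02]]
```

The throttle is gripped, and its back edge is at row 203 where the reducer's was at 210. That puts it about 3 mm further back relative to the TCP, so the place TCP is about (.4097,-.3474).

>>> {"name": "jog_arm", "arguments": {"hand": [0, 0, 0, 0, 0, 0, 0, 0, 0, 0, 0, 0], "delta_pos": [[-1.46, -0.38, 0], [-2.92, -0.765, 0], [-2.92, -0.765, 0], [-2.92, -0.765, 0], [-2.92, -0.765, 0], [-2.92, -0.765, 0], [-2.92, -0.765, 0], [-2.92, -0.765, 0], [-2.92, -0.765, 0], [-2.92, -0.765, 0], [-2.92, -0.765, 0], [-2.92, -0.765, 0]], "turn": [0, 0, 0, 0, 0, 0, 0, 0, 0, 0, 0, 0]}}

```text
time_s: 15.2
tool_pos: [0.428, -0.0018, 0.1728]
tool_rot: [0.633, 0.774, -0.001, -0.001]
wrist_force: [0.2, -0.2, -5.8]
gripper_width: 0.504
```

>>> {"name": "jog_arm", "arguments": {"hand": [0, 0, 0, 0, 0, 0, 0, 0, 0, 0, 0, 0], "delta_pos": [[-2.92, -0.765, 0], [-2.92, -0.765, 0], [-2.92, -0.765, 0], [-2.92, -0.765, 0], [-2.92, -0.765, 0], [-2.92, -0.765, 0], [-2.92, -0.765, 0], [-2.92, -0.765, 0], [-2.92, -0.765, 0], [-2.92, -0.765, 0], [-2.92, -0.765, 0], [-1.46, -0.38, 0]], "turn": [0, 0, 0, 0, 0, 0, 0, 0, 0, 0, 0, 0]}}

```text
time_s: 16.4
tool_pos: [0.4088, -0.349, 0.1726]
tool_rot: [0.633, 0.774, -0.0, -0.001]
wrist_force: [0.3, 0.7, -4.6]
gripper_width: 0.507
```

>>> {"name": "jog_arm", "arguments": {"hand": [0, 0, 0], "delta_pos": [[0, 0, 0], [0, 0, 0], [0, 0, 0]], "turn": [2.88, 0, 0]}}

```text
time_s: 16.7
tool_pos: [0.4095, -0.3462, 0.1731]
tool_rot: [0.652, 0.759, 0.0, -0.001]
wrist_force: [-0.2, 0.6, -5.3]
gripper_width: 0.501
```

```bash
python3 - <<'E'
from h import *
from cell import robot,camera
plan(robot,[.4097,-.3474,.1037],98.6,1)
E
```

```text
t 16.7 at [ 0.4095 -0.3462  0.1731] yaw 98.68 w 0.501 F [-0.2171  0.6179 -5.285 ]
turn 0.08 rows [[-0.13, 0.01, 6.94]]
```

>>> {"name": "jog_arm", "arguments": {"hand": [0, 0, 0, 0, 0, 0, 0, 0, 0, 0, 0, 0], "delta_pos": [[-0.13, 0, 0.5], [0, 0, 1.2], [0, 0, 1.2], [0, 0, 1.2], [0, 0, 1.0], [0, 0, 0.8], [0, 0, 0.6], [0, 0, 0.2], [0, 0, 0.1], [0, 0, 0.07], [0, 0, 0.05], [0, 0, 0]], "turn": [0, 0, 0, 0, 0, 0, 0, 0, 0, 0, 0, 0]}}

```text
time_s: 17.9
tool_pos: [0.4103, -0.3484, 0.1047]
tool_rot: [0.652, 0.758, -0.0, 0.0]
wrist_force: [-0.2, -0.2, -4.9]
gripper_width: 0.503
```

>>> {"name": "jog_arm", "arguments": {"hand": [0, 0, 0, 0], "delta_pos": [[0, 0, 0.06], [0, 0, 0.06], [0, 0, 0], [0, 0, 0]], "turn": [0, 0, 0, 0]}}

```text
time_s: 18.3
tool_pos: [0.4103, -0.3484, 0.1038]
tool_rot: [0.652, 0.758, -0.0, 0.0]
wrist_force: [-1.0, 2.5, 6.4]
gripper_width: 0.504
```

It's in contact, so I'll release, rise and look.

>>> {"name": "jog_arm", "arguments": {"hand": [1, 1, 1, 1, 1, 1, 1, 1, 1, 1, 1, 1], "delta_pos": [[0, 0, 0], [0, 0, 0], [0, 0, 0], [0, 0, 0], [0, 0, -1], [0, 0, -2], [0, 0, -2], [0, 0, -2], [0, 0, -2], [0, 0, -2], [0, 0, -2], [0, 0, 0]], "turn": [0, 0, 0, 0, 0, 0, 0, 0, 0, 0, 0, 0]}}

```text
time_s: 19.5
tool_pos: [0.4111, -0.3492, 0.2365]
tool_rot: [0.652, 0.758, -0.0, 0.002]
wrist_force: [0.2, -0.9, -0.7]
gripper_width: 1.001
```

```bash
python3 - <<'E'
from h import *
from cell import robot,camera
c=camera("wrist");cv2.imwrite("pics/w7.png",c["pixels"][:,:,::-1]);np.savez("w7.npz",**c)
plan(robot,[.5455,.1807,.22],98.6,18)
E
```

```text
t 19.6 at [ 0.4106 -0.3487  0.235 ] yaw 98.6 w 1.0 F [-0.7983  0.5569 -0.1471]
turn 0.0 rows [[2.8, 1.18, 0.08], [2.8, 1.18, 0.08], [2.8, 1.18, 0.08], [2.8, 1.18, 0.08], [2.8, 1.18, 0.08], [2.8, 1.18, 0.08], [2.8, 1.18, 0.08], [2.8, 1.18, 0.08], [2.8, 1.18, 0.08], [2.8, 1.18, 0.08], [2.8, 1.18, 0.08], [2.8, 1.18, 0.08], [2.8, 1.18, 0.08], [2.8, 1.18, 0.08], [2.8, 1.18, 0.08], [2.8, 1.18, 0.08], [2.8, 1.18, 0.08], [2.8, 1.18, 0.08]]
```

View pics/w7.png

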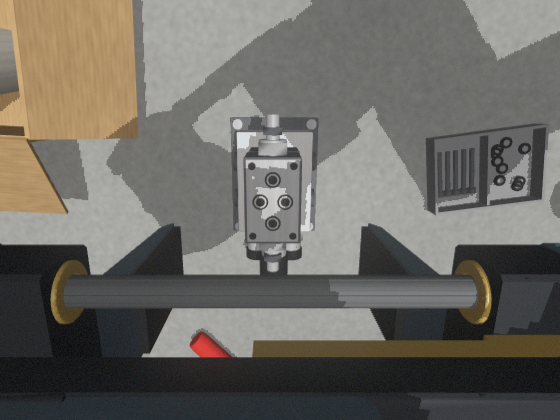

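The throttle stands on the reducer. Its top face is at (246,157)–(300,242), aligned with the manifold edges. I'll compute its position and move on to the check module.

```bash
python3 - <<'E'
from h import *
from cell import robot
p,M,y,s=state(robot);c=dict(np.load("w7.npz"))
r=ray(c,[(246,157.5),(300,157.5),(300,242.5),(246,242.5)],.13);print(r.mean(0),(r.mean(0)-p[:2])@M[:2,:2]*1000)
E
```

```text
[ 0.4097 -0.3489] [-0.0411 -0.9505]
```

>>> {"name": "jog_arm", "arguments": {"hand": [1, 1, 1, 1, 1, 1, 1, 1, 1, 1, 1, 1], "delta_pos": [[2.8, 1.18, 0], [2.8, 1.18, 0], [2.8, 1.18, 0], [2.8, 1.18, 0], [2.8, 1.18, 0], [2.8, 1.18, 0], [2.8, 1.18, 0.5], [2.8, 1.18, 0.5], [2.8, 1.18, 0.5], [2.8, 1.18, 0.5], [2.8, 1.18, 0.5], [2.8, 1.18, 0.5]], "turn": [0, 0, 0, 0, 0, 0, 0, 0, 0, 0, 0, 0]}}

```text
time_s: 20.75
tool_pos: [0.4996, 0.0064, 0.2027]
tool_rot: [0.652, 0.758, -0.0, -0.0]
wrist_force: [0.7, 0.3, -0.1]
gripper_width: 1.003
```

>>> {"name": "jog_arm", "arguments": {"hand": [1, 1, 1, 1, 1, 1, 1, 1, 1], "delta_pos": [[2.8, 1.18, 0.7], [2.8, 1.18, 0.9], [2.8, 1.18, 0.9], [2.8, 1.18, 0.9], [2.8, 1.18, 0.9], [2.8, 1.18, 0.9], [0, 0, 0], [0, 0, 0], [0, 0, 0]], "turn": [0, 0, 0, 0, 0, 0, -3.0, 0, 0]}}

```text
time_s: 21.65
tool_pos: [0.5445, 0.1815, 0.1511]
tool_rot: [0.633, 0.774, -0.0, -0.0]
wrist_force: [-0.0, 0.2, 0.4]
gripper_width: 1.001
```

```bash
python3 - <<'E'
from h import *
from cell import robot,camera
c=camera("wrist");cv2.imwrite("pics/w8.png",c["pixels"][:,:,::-1]);np.savez("w8.npz",**c)
plan(robot,[.5455,.1807,.012],101.6,1)
E
```

```text
t 21.7 at [0.5446 0.1813 0.1512] yaw 101.49 w 0.999 F [-0.1404  0.1018 -1.0351]
turn -0.11 rows [[-0.08, 0.08, 13.92]]
```

View pics/w8.png

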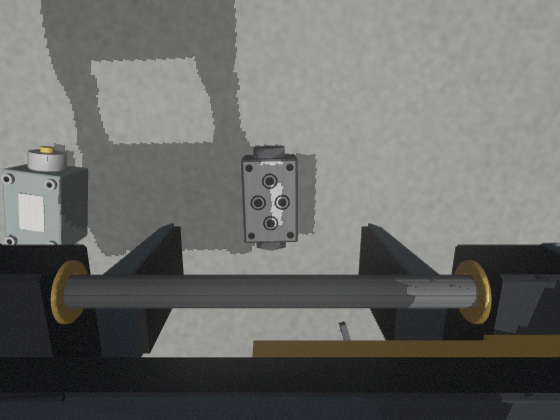

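The check module is between the fingers, with its top face at (243,158)–(297,242). I'll grip it.

>>> {"name": "jog_arm", "arguments": {"hand": [1, 1, 1, 1, 1, 1, 1, 1, 0, 0, 0, 0], "delta_pos": [[-0.1, 0, 2.5], [0, 0, 2.5], [0, 0, 2.5], [0, 0, 2.5], [0, 0, 2.0], [0, 0, 1.4], [0, 0, 0.5], [0, 0, 0], [0, 0, 0], [0, 0, 0], [0, 0, 0], [0, 0, 0]], "turn": [0, 0, 0, 0, 0, 0, 0, 0, 0, 0, 0, 0]}}

```text
time_s: 22.9
tool_pos: [0.5453, 0.1809, 0.0128]
tool_rot: [0.632, 0.775, 0.0, 0.0]
wrist_force: [-0.6, -0.7, 0.6]
gripper_width: 0.681
```

>>> {"name": "jog_arm", "arguments": {"hand": [0, 0, 0, 0, 0, 0, 0, 0, 0, 0, 0, 0], "delta_pos": [[0, 0, 0], [0, 0, 0], [0, 0, 0], [0, 0, -1], [0, 0, -2], [0, 0, -3], [0, 0, -3], [0, 0, -3], [0, 0, -3], [0, 0, -3], [0, 0, -2], [0, 0, 0]], "turn": [0, 0, 0, 0, 0, 0, 0, 0, 0, 0, 0, 0]}}

```text
time_s: 24.1
tool_pos: [0.5461, 0.1811, 0.2152]
tool_rot: [0.632, 0.775, 0.002, 0.001]
wrist_force: [-0.2, 0.3, -5.7]
gripper_width: 0.5
```

```bash
python3 - <<'E'
from h import *
from cell import robot,camera
p,M,y,s=state(robot)
c=dict(np.load("w8.npz"));t0=np.array([.5446,.1813])
r=ray(c,[(243,157.5),(297,157.5),(297,242.5),(243,242.5)],.035);print("check",r.mean(0),(r.mean(0)-t0)@M[:2,:2]*1000)
im=c["pixels"].astype(int);print(152,im[152:166,252].mean(1).astype(int),236,im[236:248,285].mean(1).astype(int))
c=camera("wrist");im=c["pixels"].astype(int);np.savez("w9.npz",**c);cv2.imwrite("pics/w9.png",c["pixels"][:,:,::-1])
print("back rows",194,im[194:220,[235,310]].mean(2).T.astype(int))
plan(robot,[.4105,-.3485,.205],101.4,18)
E
```

```text
check [0.5454 0.1801] [-1.3596  0.5103]
152 [108 108  98  64  52  50  53  57  68  76 116 123 123 120] 236 [123 123 122 124 104  75  78  90  89  87  86 129]
back rows 194 [[ 54  58  57  52  57  66  75  79  79  83 131 140 140 139 137 100  60  51
   50  49  46  52  51  53  49  53]
 [ 63  63  64  65  74  80  84  85  88 139 144 147 145 125  71  52  54  57
   56  58  58  53  58  60  58  55]]
t 24.1 at [0.5452 0.1809 0.2132] yaw 101.6 w 0.502 F [-0.7774 -0.0378 -5.567 ]
turn 0.01 rows [[-2.73, -1.32, 0.04], [-2.73, -1.32, 0.04], [-2.73, -1.32, 0.04], [-2.73, -1.32, 0.04], [-2.73, -1.32, 0.04], [-2.73, -1.32, 0.04], [-2.73, -1.32, 0.04], [-2.73, -1.32, 0.04], [-2.73, -1.32, 0.04], [-2.73, -1.32, 0.04], [-2.73, -1.32, 0.04], [-2.73, -1.32, 0.04], [-2.73, -1.32, 0.04], [-2.73, -1.32, 0.04], [-2.73, -1.32, 0.04], [-2.73, -1.32, 0.04], [-2.73, -1.32, 0.04], [-2.74, -1.32, 0.04]]
```

```bash
python3 - <<'E'
from h import *
from cell import robot
p,M,y,s=state(robot);c=dict(np.load("w9.npz"))
print("check",held(c,M,p,[(235,203.8),(310,203)],p[2]+.0222))
c=dict(np.load("w6.npz"));a=np.radians(101.48);M=np.array([[np.cos(a),np.sin(a)],[np.sin(a),-np.cos(a)]])
print("thr",held(c,M,np.array([.4486,.3461]),[(235,203),(310,202.8)],.1737+.0263))
E
```

```text
check [ -0.1752 -31.7469]
thr [ -0.0056 -33.5269]
```

>>> {"name": "jog_arm", "arguments": {"hand": [0, 0, 0, 0, 0, 0, 0, 0, 0, 0, 0, 0], "delta_pos": [[-1.36, -0.66, 0], [-2.73, -1.334, 0], [-2.73, -1.334, 0], [-2.73, -1.334, 0], [-2.73, -1.334, 0], [-2.73, -1.334, 0], [-2.73, -1.334, 0], [-2.73, -1.334, 0], [-2.73, -1.334, 0], [-2.73, -1.334, 0], [-2.73, -1.334, 0], [-2.73, -1.334, 0]], "turn": [0, 0, 0, 0, 0, 0, 0, 0, 0, 0, 0, 0]}}

```text
time_s: 25.35
tool_pos: [0.4561, -0.1585, 0.2109]
tool_rot: [0.632, 0.775, -0.0, -0.001]
wrist_force: [0.1, -0.4, -4.9]
gripper_width: 0.506
```

>>> {"name": "jog_arm", "arguments": {"hand": [0, 0, 0, 0, 0, 0, 0, 0, 0, 0], "delta_pos": [[-2.73, -1.334, 0], [-2.73, -1.334, 0], [-2.73, -1.334, 0], [-2.73, -1.334, 0], [-2.73, -1.334, 0], [-2.73, -1.334, 0], [-1.36, -0.66, 0], [0, 0, 0], [0, 0, 0], [0, 0, 0]], "turn": [0, 0, 0, 0, 0, 0, 0, 3, 0, 0]}}

```text
time_s: 26.35
tool_pos: [0.4082, -0.348, 0.2116]
tool_rot: [0.652, 0.759, 0.0, -0.001]
wrist_force: [-0.8, -0.6, -5.7]
gripper_width: 0.507
```

```bash
python3 - <<'E'
from h import *
from cell import robot,camera
plan(robot,[.4087,-.3483,.1428],98.6,1)
E
```

```text
t 26.4 at [ 0.4082 -0.348   0.2116] yaw 98.68 w 0.507 F [-0.7927 -0.5516 -5.7154]
turn 0.08 rows [[-0.05, 0.05, 6.88]]
```

>>> {"name": "jog_arm", "arguments": {"hand": [0, 0, 0, 0, 0, 0, 0, 0, 0, 0, 0, 0], "delta_pos": [[0.03, 0, 0.5], [0, 0, 1.2], [0, 0, 1.2], [0, 0, 1.2], [0, 0, 1.0], [0, 0, 0.8], [0, 0, 0.5], [0, 0, 0.2], [0, 0, 0.1], [0, 0, 0.06], [0, 0, 0.05], [0, 0, 0]], "turn": [0, 0, 0, 0, 0, 0, 0, 0, 0, 0, 0, 0]}}

```text
time_s: 27.55
tool_pos: [0.4088, -0.3484, 0.1444]
tool_rot: [0.652, 0.758, -0.0, 0.0]
wrist_force: [0.8, 0.4, -5.1]
gripper_width: 0.507
```

>>> {"name": "jog_arm", "arguments": {"hand": [0, 0, 0, 0, 0], "delta_pos": [[0, 0, 0.06], [0, 0, 0.06], [0, 0, 0.06], [0, 0, 0], [0, 0, 0]], "turn": [0, 0, 0, 0, 0]}}

```text
time_s: 28.05
tool_pos: [0.4087, -0.3484, 0.1424]
tool_rot: [0.652, 0.758, -0.0, -0.0]
wrist_force: [0.4, -0.2, -6.1]
gripper_width: 0.503
```

>>> {"name": "jog_arm", "arguments": {"hand": [0, 0, 0, 0], "delta_pos": [[0, 0, 0.05], [0, 0, 0.05], [0, 0, 0], [0, 0, 0]], "turn": [0, 0, 0, 0]}}

```text
time_s: 28.45
tool_pos: [0.4088, -0.3484, 0.1423]
tool_rot: [0.652, 0.758, -0.0, 0.0]
wrist_force: [-4.2, 2.6, 15.5]
gripper_width: 0.504
```

In contact. Next: release, rise to clear the stack, and look.

>>> {"name": "jog_arm", "arguments": {"hand": [1, 1, 1, 1, 1, 1, 1, 1, 1, 1, 1, 1], "delta_pos": [[0, 0, -0.05], [0, 0, 0], [0, 0, 0], [0, 0, 0], [0, 0, -1], [0, 0, -2], [0, 0, -2], [0, 0, -2], [0, 0, -2], [0, 0, -2], [0, 0, -1], [0, 0, 0]], "turn": [0, 0, 0, 0, 0, 0, 0, 0, 0, 0, 0, 0]}}

```text
time_s: 29.65
tool_pos: [0.4092, -0.3488, 0.2634]
tool_rot: [0.652, 0.758, -0.0, 0.001]
wrist_force: [-0.6, -0.4, -0.3]
gripper_width: 1.004
```

```bash
python3 - <<'E'
from h import *
from cell import robot,camera
c=camera("wrist");cv2.imwrite("pics/w10.png",c["pixels"][:,:,::-1]);np.savez("w10.npz",**c)
# grasp point: valve centre + 14 mm along its axis (3.2 deg)
plan(robot,[.5885+.014,-.006,.26],98.6,12)
E
```

```text
t 29.7 at [ 0.4088 -0.3485  0.2622] yaw 98.6 w 0.998 F [-0.6216  0.0138 -0.1256]
turn 0.0 rows [[2.58, 2.02, 0.02], [2.58, 2.02, 0.02], [2.58, 2.02, 0.02], [2.58, 2.02, 0.02], [2.58, 2.02, 0.02], [2.58, 2.02, 0.02], [2.58, 2.02, 0.02], [2.58, 2.02, 0.02], [2.58, 2.02, 0.02], [2.58, 2.02, 0.02], [2.58, 2.02, 0.02], [2.58, 2.02, 0.02]]
```

View pics/w10.png

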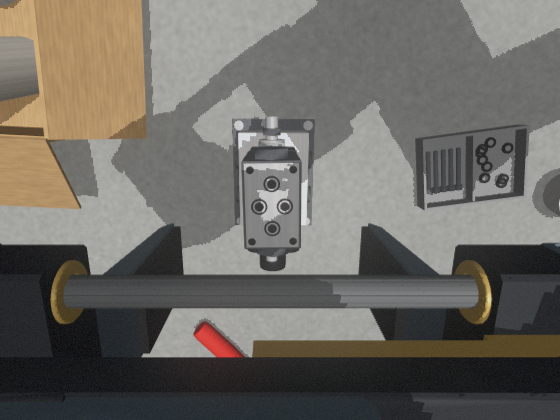

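The check module sits on the throttle, with its top face at (243,160)–(301,248). Now on to the valve.

```bash
python3 - <<'E'
from h import *
from cell import robot
p,M,y,s=state(robot);c=dict(np.load("w10.npz"));im=c["pixels"].astype(int)
print(154,im[154:170,254].mean(1).astype(int),240,im[240:256,290].mean(1).astype(int))
r=ray(c,[(243,160.5),(301,160.5),(301,248),(243,248)],.165);print(r.mean(0),(r-p[:2])@M[:2,:2]*1000)
E
```

```text
154 [ 67  67  65  65  68  59  63  98 113 160 194 199 200 197 195 147] 240 [ 61  60  56  78 122 133 132  92  72  62  65  64  81 157 165 162]
[ 0.4092 -0.349 ] [[-22.5646 -35.1417]
 [ 21.3838 -35.1288]
 [ 22.8914  35.6816]
 [-24.017   35.6988]]
```

>>> {"name": "jog_arm", "arguments": {"hand": [1, 1, 1, 1, 1, 1, 1, 1, 1, 1, 1, 1], "delta_pos": [[2.58, 2.02, 0], [2.58, 2.02, 0], [2.58, 2.02, 0], [2.58, 2.02, 0], [2.58, 2.02, 0.5], [2.58, 2.02, 1], [2.58, 2.02, 1.5], [2.58, 2.02, 1.5], [2.58, 2.02, 1.5], [2.58, 2.02, 1.5], [2.58, 2.02, 1.5], [2.58, 2.02, 1.5]], "turn": [0, 0, 0, 0, 0, 0, 0, 0, 0, 0, 0, 0]}}

```text
time_s: 30.9
tool_pos: [0.6019, -0.0046, 0.155]
tool_rot: [0.652, 0.758, -0.001, -0.001]
wrist_force: [-0.3, -0.2, 0.1]
gripper_width: 0.998
```

>>> {"name": "jog_arm", "arguments": {"hand": [1, 1, 1], "delta_pos": [[0, 0, 0], [0, 0, 0], [0, 0, 0]], "turn": [5.4, 0, 0]}}

```text
time_s: 31.2
tool_pos: [0.6015, -0.0062, 0.1563]
tool_rot: [0.686, 0.727, -0.0, -0.0]
wrist_force: [0.3, -0.2, 0.5]
gripper_width: 1.002
```

```bash
python3 - <<'E'
from h import *
from cell import robot,camera
c=camera("wrist");cv2.imwrite("pics/w11.png",c["pixels"][:,:,::-1]);np.savez("w11.npz",**c)
plan(robot,[.6025,-.006,.016],93.2,1)
E
```

```text
t 31.2 at [ 0.6017 -0.0065  0.1566] yaw 93.31 w 0.998 F [-0.0947 -0.0567  0.4604]
turn 0.11 rows [[0.04, 0.09, 14.06]]
```

View pics/w11.png

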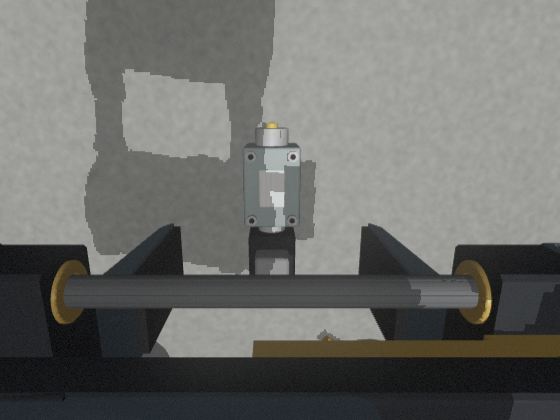

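The valve is square between the fingers, with its body top at (244,145)–(300,228).

```bash
python3 - <<'E'
from h import *
from cell import robot
p,M,y,s=state(robot);c=dict(np.load("w11.npz"));im=c["pixels"].astype(int)
print(138,im[138:154,[252,292]].mean(2).T.astype(int),220,im[220:236,[252,292]].mean(2).T.astype(int))
r=ray(c,[(244,145),(300,145),(299,228),(245,228)],.046);print(r.mean(0),(r-p[:2])@M[:2,:2]*1000)
E
```

```text
138 [[105 107 111 109 101  78  75  76  75  82 104 113 117 104 127 132]
 [162 163 161 160 144  94  83  79  82 103 146 168 176 152 190 197]] 220 [[ 46  44  48  79 116 118  86  51  41  31  39  33  38  39  32  39]
 [ 48  52  50  97 120 118  89  49  43  47  45  39  45  44  40  41]]
[ 0.5896 -0.0068] [[-21.5583 -46.2846]
 [ 22.2861 -46.2789]
 [ 22.8778  22.0256]
 [-22.0326  22.0232]]
```

>>> {"name": "jog_arm", "arguments": {"hand": [1, 1, 1, 1, 1, 1, 1, 1, 0, 0, 0, 0], "delta_pos": [[0.03, 0, 2.5], [0, 0, 2.5], [0, 0, 2.5], [0, 0, 2.5], [0, 0, 2.2], [0, 0, 1.5], [0, 0, 0.6], [0, 0, 0], [0, 0, 0], [0, 0, 0], [0, 0, 0], [0, 0, 0]], "turn": [0, 0, 0, 0, 0, 0, 0, 0, 0, 0, 0, 0]}}

```text
time_s: 32.45
tool_pos: [0.6023, -0.0057, 0.0144]
tool_rot: [0.687, 0.727, 0.0, 0.0]
wrist_force: [0.9, -0.4, 1.2]
gripper_width: 0.68
```

>>> {"name": "jog_arm", "arguments": {"hand": [0, 0, 0, 0, 0, 0, 0], "delta_pos": [[0, 0, 0], [0, 0, 0], [0, 0, 0], [0, 0, -0.5], [0, 0, -0.5], [0, 0, 0], [0, 0, 0]], "turn": [0, 0, 0, 0, 0, 0, 0]}}

```text
time_s: 33.15
tool_pos: [0.602, -0.0057, 0.024]
tool_rot: [0.687, 0.727, -0.0, 0.0]
wrist_force: [-0.1, 0.7, -8.1]
gripper_width: 0.504
```

It's lifted with 8 N. I'll raise it and check that it hangs level.

>>> {"name": "jog_arm", "arguments": {"hand": [0, 0, 0, 0, 0, 0, 0, 0, 0, 0, 0, 0], "delta_pos": [[0, 0, -1], [0, 0, -2], [0, 0, -2.5], [0, 0, -2.5], [0, 0, -2.5], [0, 0, -2.5], [0, 0, -2.5], [0, 0, -2.5], [0, 0, -2.5], [0, 0, -1.5], [0, 0, 0], [0, 0, 0]], "turn": [0, 0, 0, 0, 0, 0, 0, 0, 0, 0, 0, 0]}}

```text
time_s: 34.35
tool_pos: [0.6016, -0.0057, 0.2437]
tool_rot: [0.687, 0.727, -0.0, -0.0]
wrist_force: [0.2, 1.6, -7.0]
gripper_width: 0.501
```

```bash
python3 - <<'E'
from h import *
from cell import robot,camera
c=camera("side");cv2.imwrite("pics/s2.png",cv2.resize(c["pixels"][60:270,230:450],None,fx=2.5,fy=2.5)[:,:,::-1])
c=camera("wrist");im=c["pixels"].astype(int);np.savez("w12.npz",**c)
print(120,im[120:205,[240,300]].mean(2).T.astype(int))
plan(robot,[.4217,-.3465,.24],93.3,12)
E
```

```text
120 [[119 118 121 121 121 120 120 119 119 120 121 123 119 124 126 123 125 122
  123 123 112  99 100 101 102 100 102 102 103 102 100 103 102 102 102 101
  103 103 104 104 103 104 101 104 101 100 101 102  98 101  93  85  82  84
   81  83  84  88  83  99 132 156 165 170 179 180 180 184 183 183 181 183
  183 180 180 179 179 178 177 180 179 182 138 125 125]
 [173 172 174 172 172 171 168 169 167 167 167 168 174 175 175 178 179 179
  175 174 132 105 105 104 103 104 102 100 101  99 104 105 100 101 100  99
   99 100  99 102  99  97  95  93  95  95  96  96  89  90  91  87  83  84
   85  83  84  82  81  91 103 115 120 122 124 125 124 125 125 126 125 122
  125 126 126 127 124 124 124 126 124 122 125 124 122]]
t 34.5 at [ 0.6013 -0.0056  0.2428] yaw 93.2 w 0.504 F [-0.0873 -0.5754 -7.6794]
turn -0.01 rows [[-2.75, -1.65, 0.03], [-2.75, -1.65, 0.03], [-2.75, -1.65, 0.03], [-2.75, -1.65, 0.03], [-2.75, -1.65, 0.03], [-2.75, -1.65, 0.03], [-2.75, -1.66, 0.03], [-2.75, -1.66, 0.03], [-2.75, -1.66, 0.03], [-2.75, -1.66, 0.03], [-2.75, -1.66, 0.03], [-2.75, -1.66, 0.03]]
```

View pics/s2.png

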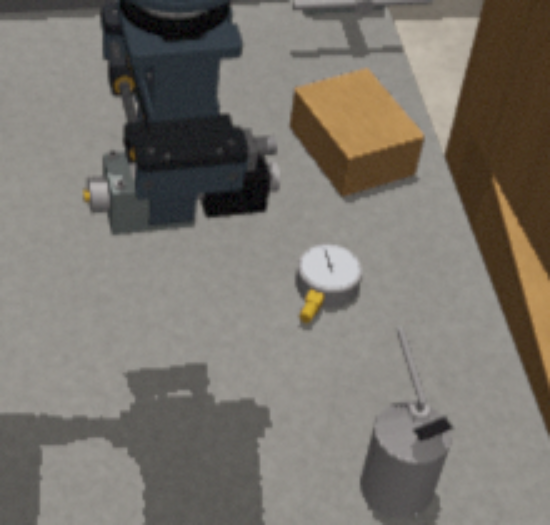

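The valve hangs level in the gripper: its underside in the side view runs parallel to the gripper's edge. Now to compute its held offset.

```bash
python3 - <<'E'
from h import *
from cell import robot
p,M,y,s=state(robot);c=dict(np.load("w12.npz"))
print("valve",held(c,M,p,[(240,179.7),(300,179.7)],p[2]+.032))
E
```

```text
valve [ -1.1556 -44.9214]
```

>>> {"name": "jog_arm", "arguments": {"hand": [0, 0, 0, 0, 0, 0, 0, 0, 0, 0, 0, 0], "delta_pos": [[-1.37, -0.82, 0], [-2.75, -1.66, 0], [-2.75, -1.66, 0], [-2.75, -1.66, 0], [-2.75, -1.66, 0], [-2.75, -1.66, 0], [-2.75, -1.66, 0], [-2.75, -1.66, 0], [-2.75, -1.66, 0], [-2.75, -1.66, 0], [-2.75, -1.66, 0], [-2.75, -1.66, 0]], "turn": [0, 0, 0, 0, 0, 0, 0, 0, 0, 0, 0, 0]}}

```text
time_s: 35.65
tool_pos: [0.4277, -0.3331, 0.2432]
tool_rot: [0.687, 0.726, -0.0, -0.001]
wrist_force: [0.7, 0.1, -7.6]
gripper_width: 0.507
```

>>> {"name": "jog_arm", "arguments": {"hand": [0, 0, 0, 0], "delta_pos": [[-1.37, -0.82, 0], [0, 0, 0], [0, 0, 0], [0, 0, 0]], "turn": [0, -5.4, 0, 0]}}

```text
time_s: 36.05
tool_pos: [0.4216, -0.3458, 0.2435]
tool_rot: [0.653, 0.757, 0.0, -0.0]
wrist_force: [0.2, 0.2, -7.2]
gripper_width: 0.501
```

```bash
python3 - <<'E'
from h import *
from cell import robot
plan(robot,[.4215,-.3465,.1790],98.6,1)
E
```

```text
t 36.0 at [ 0.4216 -0.3458  0.2435] yaw 98.47 w 0.501 F [ 0.2371  0.2341 -7.2172]
turn -0.13 rows [[-0.07, -0.02, 6.45]]
```

The three estimates of the valve's lengthwise offset are -12.2, -13.6 and -16 mm. I'll use about -13.8, well within the 8 mm tolerance, and lower it.

>>> {"name": "jog_arm", "arguments": {"hand": [0, 0, 0, 0, 0, 0, 0, 0, 0, 0, 0, 0], "delta_pos": [[-0.08, 0.08, 0.5], [0, 0, 1.2], [0, 0, 1.2], [0, 0, 1.2], [0, 0, 0.9], [0, 0, 0.6], [0, 0, 0.3], [0, 0, 0.2], [0, 0, 0.1], [0, 0, 0.06], [0, 0, 0], [0, 0, 0]], "turn": [0, 0, 0, 0, 0, 0, 0, 0, 0, 0, 0, 0]}}

```text
time_s: 37.25
tool_pos: [0.4228, -0.347, 0.1815]
tool_rot: [0.652, 0.758, -0.0, 0.0]
wrist_force: [0.7, 0.1, -6.6]
gripper_width: 0.505
```

>>> {"name": "jog_arm", "arguments": {"hand": [0, 0, 0, 0, 0], "delta_pos": [[0, 0, 0.06], [0, 0, 0.06], [0, 0, 0.06], [0, 0, 0], [0, 0, 0]], "turn": [0, 0, 0, 0, 0]}}

```text
time_s: 37.75
tool_pos: [0.4227, -0.3468, 0.1795]
tool_rot: [0.652, 0.758, 0.0, -0.0]
wrist_force: [-0.3, -0.3, -7.8]
gripper_width: 0.503
```

>>> {"name": "jog_arm", "arguments": {"hand": [0, 0, 0, 0, 0], "delta_pos": [[0, 0, 0.05], [0, 0, 0.05], [0, 0, 0], [0, 0, 0], [0, 0, 0]], "turn": [0, 0, 0, 0, 0]}}

```text
time_s: 38.25
tool_pos: [0.4228, -0.347, 0.179]
tool_rot: [0.652, 0.758, -0.0, 0.0]
wrist_force: [-1.9, 2.5, 7.2]
gripper_width: 0.508
```

>>> {"name": "jog_arm", "arguments": {"hand": [1, 1, 1, 1, 1, 1, 1, 1, 1, 1, 1, 1], "delta_pos": [[0, 0, 0], [0, 0, 0], [0, 0, 0], [0, 0, 0], [0, 0, -1], [0, 0, -2], [0, 0, -2], [0, 0, -2], [0, 0, -2], [0, 0, -2], [0, 0, -1], [0, 0, 0]], "turn": [0, 0, 0, 0, 0, 0, 0, 0, 0, 0, 0, 0]}}

```text
time_s: 39.45
tool_pos: [0.4232, -0.3473, 0.3]
tool_rot: [0.652, 0.758, -0.0, 0.001]
wrist_force: [1.1, -0.2, 1.0]
gripper_width: 0.997
```

```bash
python3 - <<'E'
from h import *
from cell import robot,camera
c=camera("wrist");cv2.imwrite("pics/w13.png",c["pixels"][:,:,::-1]);np.savez("w13.npz",**c)
c=camera("side");cv2.imwrite("pics/s3.png",cv2.resize(c["pixels"][200:410,130:350],None,fx=2.8,fy=2.8)[:,:,::-1]);np.savez("s3.npz",**c)
plan(robot,[.4,0,.3],98.6,12)
E
```

```text
t 39.5 at [ 0.4225 -0.3467  0.298 ] yaw 98.6 w 1.0 F [-0.2222  0.5596 -1.0516]
turn 0.0 rows [[2.88, 0.25, -0.02], [2.88, 0.25, -0.02], [2.88, 0.25, -0.02], [2.88, 0.25, -0.02], [2.88, 0.25, -0.02], [2.88, 0.25, -0.02], [2.88, 0.25, -0.02], [2.88, 0.25, -0.02], [2.88, 0.25, -0.02], [2.88, 0.25, -0.02], [2.88, 0.25, -0.02], [2.88, 0.25, -0.02]]
```

View pics/w13.png

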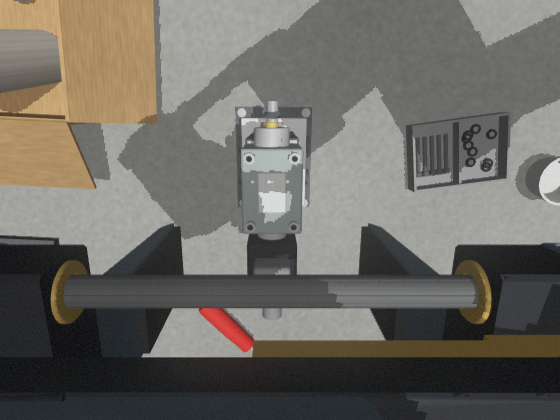

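View pics/s3.png

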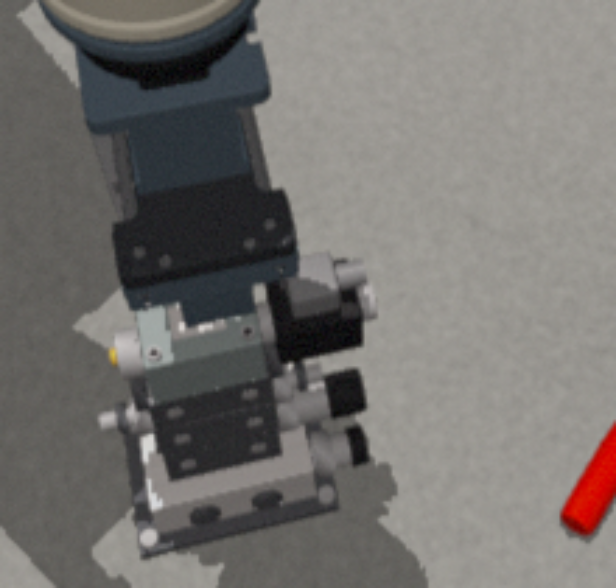

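The wrist view shows the valve body at (241,150)–(302,234), square on the stack. The side view shows four bodies aligned, with the solenoid and knob over the connectors. I'll do a numeric check while moving the arm clear, then look at the unobstructed top and side views.

>>> {"name": "jog_arm", "arguments": {"hand": [1, 1, 1, 1, 1, 1, 1, 1, 1, 1, 1, 1], "delta_pos": [[1.4, 0.1, 0], [2.88, 0.25, 0], [2.88, 0.25, 0], [2.88, 0.25, 0], [2.88, 0.25, 0], [2.88, 0.25, 0], [2.88, 0.25, 0], [2.88, 0.25, 0], [2.88, 0.25, 0], [2.88, 0.25, 0], [0, 0, 0], [0, 0, 0]], "turn": [0, 0, 0, 0, 0, 0, 0, 0, 0, 0, 0, 0]}}

```text
time_s: 40.75
tool_pos: [0.4045, -0.0724, 0.298]
tool_rot: [0.651, 0.759, -0.0, -0.0]
wrist_force: [-0.2, -0.3, -0.6]
gripper_width: 1.0
```

```bash
python3 - <<'E'
from h import *
from cell import robot,camera
c=dict(np.load("w13.npz"));im=c["pixels"].astype(int);p=np.array([.4225,-.3467]);a=np.radians(98.6);M=np.array([[np.cos(a),np.sin(a)],[np.sin(a),-np.cos(a)]])
print(140,im[140:158,[256,287]].mean(2).T.astype(int),226,im[226:240,[250,293]].mean(2).T.astype(int))
r=ray(c,[(241,149.5),(302,149.5),(302,234),(241,234)],.211);print("valve wrist",r.mean(0),(r-p)@M*1000)
t=camera("top");im=t["pixels"].astype(int);m=((im[:,:,1]-im[:,:,0])>4).astype(np.uint8)*255
cnt=blob(m,(395,225,460,320));print("valve top",rect(t,cnt,.211))
s=camera("side");np.savez("s4.npz",**s);np.savez("t4.npz",**t)
A=cv2.resize(s["pixels"][250:410,140:290],(560,597),interpolation=cv2.INTER_CUBIC)
cv2.imwrite("pics/s4.png",A[:,:,::-1])
E
```

```text
140 [[137 138 138 138 139 138 105  85  94 147 165 179 181 179 180 180 179 181]
 [145 142 142 140 140 136  94  84  99 150 169 182 183 183 184 186 184 185]] 226 [[ 55  55  54  51 100 124 123  94  59  41  45  49  46  46]
 [ 60  59  60  58 110 128 125  88  61  48  50  50  49  51]]
valve wrist [ 0.4111 -0.3497] [[-23.3814 -44.1192]
 [ 20.8824 -44.1029]
 [ 22.3091  20.686 ]
 [-24.804   20.6985]]
valve top [ 0.4095 -0.335  64.6701 23.642  -3.0052]
```

View pics/s4.png

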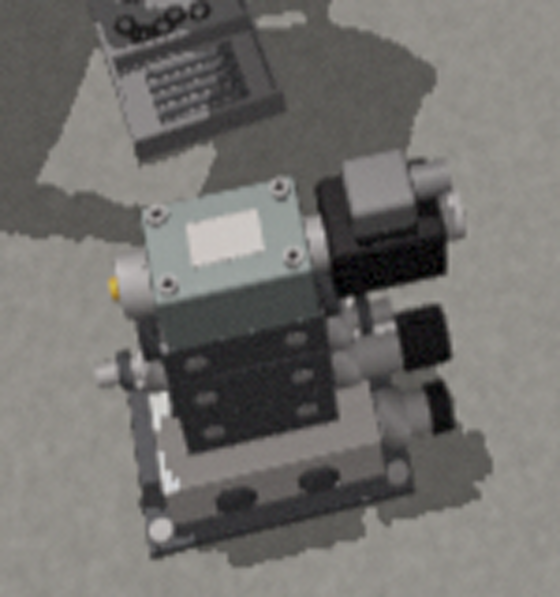

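The clear side view shows the stack upright and aligned, released, with the solenoid and knob towards the pipe connectors. I'll do one last cross-check from the valve top's corners, crop pixels (143,217), (296,182), (313,265) and (165,302), then hand in.

```bash
python3 - <<'E'
from h import *
from cell import robot
s=dict(np.load("s4.npz"));uv=np.array([(143,217),(296,182),(313,265),(165,302)])/3.733+[140,250]
q=ray(s,uv,.211);v=q[1]+q[2]-q[0]-q[3];print("valve side",q.mean(0),np.degrees(np.arctan2(v[1],v[0])))
st=robot.sense();print(st["wrist_force"],st["gripper_width"],st["time_s"])
print(robot.hand_in())
E
```

```text
valve side [ 0.4144 -0.3506] 9.635192926567237
[0.635  0.0197 0.4147] 0.9976740365623286 40.85
the job is handed in; nothing more can be done
None
```

The stack is built on the manifold in the order you asked for: reducer, throttle, check, then valve on top. The knob and solenoid both point to the end with the pipe connectors. I handed it in at about 41 s with the gripper open and the arm clear of everything. I never moved the arm near the seal tray, gauge or oil can, but I didn't measure their positions at the end.

My last position checks, from the wrist camera unless noted:

| Part | x, y (m) | Offset from the part below |
|---|---|---|
| Manifold | 0.4106, -0.3471 | – |
| Reducer | 0.4086, -0.3479 | about 2 mm |
| Throttle | 0.4097, -0.3489 | about 1.5 mm |
| Check | 0.4092, -0.3490 | about 0.5 mm |
| Valve | 0.4111, -0.3497 | about 2 mm |

- **Alignment:** all offsets are within the 8 mm limit. The side view puts the valve's heading at 9.6°, against 8.6° for the manifold, well inside the limit (about 8°).
- **Valve position disagreement:** the side view's hand-picked corners put the valve at (0.4144, -0.3506), about 3 mm from the wrist reading and about 5 mm from the check module. That is still within tolerance.
- **Failed check:** the final top-view measurement of the valve was no use. Its colour mask caught only part of the body (24 mm wide instead of 46 mm), so I ignored it.
- **Uprightness and height:** I judged uprightness by eye from the side view. The heights match where each part made contact as it was set down.

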